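# Tuck a test panel under the hold-down leaf of a coating bed and hold it flat

### The job

Get the long test panel ready for a draw-down: take it from the drying rack, lay it lengthways along the rubber facing of the coating bed and slide its end under the sprung hold-down leaf until it is squarely home against the stop, centred on the facing. Let the panel find its own way under the flared lip: do not touch the leaf or pry it up, and leave the short panel and the other things on the bench alone. Finish still holding the panel down with the fingers, pressed flat and firmly on the bed as for the coating stroke; do not let go.

Things in the scene. Friction and masses are not known exactly. Their poses are not given: they have to be found in the camera images.
- panel_mid (a point): centre of the long test panel, a loose plain wooden plate 160 long (its x) x 64 wide (its y) x 6 mm thick (its z), about 70 g; both ends alike. It starts flat across the bars of the drying rack, top 40 mm above the bench, 35 mm or more from the short panel beside it; between the bars fingers can reach down beside it to 12 mm above the bench
- panel: the same long test panel; origin at the centre of its underside, axes as above
- short_panel: the short test panel, same material, width and thickness but only 105 mm long, on the same rack to one side of the long one (either side); not used. Origin at the centre of its underside
- rack: fixed drying rack: two level aluminium bars 240 mm long (along its y), 12 mm wide, 90 mm apart centre to centre (at x = -45 and +45 mm), tops at 34 mm. Origin under its centre on the bench; the panels lie along its x, their centres at about y = +55 and -55 mm
- bed: fixed coating bed; origin on the bench under its middle, x along it towards the stop and leaf, y across, z up. Base plate 100 wide, x -130 to +140 mm, top at z = 14. A drip lip (to z = 22) stands round its near end, x -128 to -104. Behind the stop are screw heads up to z = 64. A panel that is home has its centre at x = +20, y = 0, z = 39 mm
- bed_stop (a point): foot of the stop, on the bed's centre line, level with the facing: x = 100, y = 0, z = 36 mm of the bed. The stop is the upright front face of a block 94 mm wide
- leaf (a joint): angle of the hold-down leaf, a thin steel leaf 88 mm wide, rooted on the stop block and sprung downwards. 0 = at rest; grows as it is raised. A 6 mm panel lying on the facing and pushed along it towards the stop wedges in under the lip with about 4 to 10 N and raises the leaf by itself to about 0.085; the leaf then presses on it with about 2 N. More than 0.2 is prying
- leaf_lip (a point): middle of the tip of the leaf's flared lip. The leaf at rest, in the bed's frame: root at x = 105, z = 45 mm; it slopes down to a rounded bend at x = 58, which clears the facing by 2 mm; from there its lip flares up at 25 degrees to the tip at x = 40, underside 10 mm above the facing
- pad_top (a point): middle of the top of the rubber facing on the raised platen, 56 mm wide, bed x -95 to +99 mm, top at bed z = 36 (this point: bed x = 2, y = 0). The panel overhangs it 4 mm on each side, so fingers can hold the panel's long edges and reach down to z = 16 beside it
- pad (a joint): how far the rubber facing is pressed down, m; it yields about 1 mm for 10 N, 2 mm at most
- applicator: film applicator, an open steel frame about 50 x 95 x 36 mm, standing on the bench towards the robot; bystander
- jar: closed brown coating jar, 64 mm across, 85 mm tall, beyond the bed and rack; bystander
- beaker: empty clear plastic beaker, 70 mm across, 85 mm tall, to the robot's right; bystander
- spatula: spatula with wooden handle, lying to the robot's left; bystander
- sample_jar: small clear jar, 48 mm across, 60 mm tall, to the robot's left; bystander
- roller: small rubber hand roller, about 150 mm long, lying to the robot's right; bystander
Not all that is in view belongs to the job. Leave any purple look-alike of the panel alone.

How it is judged:
By the outcome, as a careful person would: the job done as asked, in the order asked, and still so for the second after the job is handed in, while the arm keeps its last pose, push and grip.
It also fails if it takes over 40 s, if anything falls off the work surface, if the arm or the gripper's body presses on something with over 40 N, if the wrist force passes 120 N, or if a joint passes its speed limit or range.

### The arm

A 6-joint arm with a two-finger parallel gripper is mounted at the origin on the work surface. World frame = base frame: x ahead of the robot, y to its left, z up, the work surface at z = 0. Lengths are in m, angles in rad, forces in N, time in s.
With the tool pointing down it reaches from about 0.3 to 0.875 m from the base axis. Payload 6.4 kg.
Tool frame: the origin (TCP) lies at the very end of the fingers, on their centre line; the grasp point (between the pads) lies ctrl.pinch_z behind it (ctrl.pinch_z is the distance from the TCP to the grasp point, in m); y points along the fingers, z is the direction in which the jaws open and shut, and the axes are right-handed (so a half turn about y gives the same grasp; the last joint's range is limited). The gripper opens to 85 mm and grips with 20 to 120 N. Pads are 22 mm wide; open, the fingers measure 114 mm over their backs; the gripper's body (76 mm by 85 mm) begins 54 mm behind the grasp point. The pads swing forward as they close: fully open they stand 13 mm farther back than shut.
Start: joints at [-1.417, 0.181, 1.607, -0, 1.354, -0.206], TCP at [0.202, -0.538, 0.231] pointing down, gripper open.
Joint ranges: [-2.99, 2.99], [-0.89, 2.07], [0.3, 2.58], [-1.14, 4.28], [0, 2.63], [-3.12, 3.12]. Speed limits (rad/s): [2.57, 2.57, 3.01, 3.14, 3.14, 3.14].

### API

Orientations are given as a unit quaternion [w, x, y, z].
In Python, from bench import ctrl gives the robot as it stands.
- The arm moves only by the shell command python3 -m pendant 'ROWS'. ROWS is JSON, one flat list of numbers, 7 for each row, row after row: the shift along the world's x, y, z in m, then the turn, a rotation vector about the world's x, y, z in degrees, then the finger opening in m, from 0 to 0.0854. In form: [tx, ty, tz, rx, ry, rz, hand, tx, ty, tz, rx, ry, rz, hand, ...]. A call has 1 to 12 rows; each row shifts and turns the commanded pose from where the row before left it; what a row does not reach is not made up. A row lasts 1/8 s, in which the tool goes at most 62.5 mm and 10.7 degrees, less where a joint would pass 70% of its speed; a pose out of reach is approached as far as the arm can. A call with a gripper value outside its range is refused whole. The fingers move at their own pace and stop on an object; the grip force is fixed at half the most. Time passes only in rows, so rows that do not move let the fingers close. It gives the time, the measured TCP pose, the force and the opening at its end, in the units of the state.
- ctrl.get_obs(): the state, without advancing time (a new reading comes with each control period).
- ctrl.camera(name): name is "side" or "top" or "wrist"; returns the picture (400x640x3 uint8, red, green, blue); there is no depth.
- ctrl.camera_info(name): a dict with "fx", "fy", "cx", "cy" (pixels), "k1" (the pictures are not rectified: a ray, as slopes to the right and down, at radius r is drawn at 1 + k1 r^2 times it, then the intrinsics apply), "origin" and "rotation" of the camera in the world; the wrist camera has in their place "tool_from_camera" (4x4, takes a point from camera to tool coordinates, whose origin is the TCP and whose axes are the tool frame's). Camera axes: x right, y down, z forward; pixel columns grow to the right and rows downward; lengths in m; the calibration is good to about 2 mm. A picture is of the moment at which its call begins: read the wrist's pose just before it. camera_info takes no time and is no camera call.
- ctrl.hand_in(): hands the job in, once; it reports no verdict.
Trained networks look in the newest picture that a camera, given by its name, has taken for a name from the list of things; names that differ only in an ending like _2 or _b are one class to them, and where a whole thing is asked for, a point or a joint stands for the part that bears it (a point fixed in the world has none). Each returns a list of dicts, best first, with "score" (0 to 1); they miss things now and then, are a little off and sometimes report something else, mostly with a low value. They report only what shows in the picture. A call takes as long as a camera call. They do not tell look-alikes from the thing itself.
- ctrl.silhouettes(target, camera): "mask" (400x640 bool, what is visible of it) and "bbox" ([left, top, right, bottom] in pixels, round what is visible of it).
The state is a dict: "time_s": time; "q": joint angles; "dq": joint speeds; "joint_efforts": joint torques, N m; "eef_pos": TCP position; "eef_rot": TCP orientation; "wrist_force": force on the tool from outside, world axes, zero at the start; "torque": the same for the moment, N m; "opening": opening from 0.0 (shut) to 1.0 (fully open).
Only numpy, scipy, OpenCV 4.12 (cv2) and the standard library are available. Lean on these libraries where they do the work, as an engineer would, in place of code of your own. Each camera call takes 0.05 s, during which the arm holds its last target.

## Working session

There is one attempt and no reset: what is moved stays moved. The work goes in short steps, Python scripts to look and compute and a shell command to move; the robot and the scene stay as the last step left them, time stands still between calls to the robot, and variables do not carry over. Pictures are saved under pics/ and viewed, and the job is handed in when it is done.

```bash
ls; mkdir -p pics; python3 - <<'E'
from bench import ctrl
import cv2
o=ctrl.get_obs(); print({k:(v if not hasattr(v,'tolist') else [round(x,4) for x in v.tolist()]) if k!='x' else 0 for k,v in o.items()}, ctrl.pinch_z)
for n in("top","side"):
    im=ctrl.camera(n); cv2.imwrite(f"pics/{n}0.png",im[:,:,::-1]); print(n,ctrl.camera_info(n))
print(ctrl.camera_info("wrist"))
E
```

```text
pics
{'time_s': 0.0, 'q': [-1.4173, 0.1816, 1.608, -0.0, 1.3538, -0.2063], 'dq': [-0.0011, 0.0009, 0.0002, -0.0, 0.0002, 0.0002], 'joint_efforts': [-0.002, -44.4871, -35.134, -0.0003, 0.009, 0.0], 'eef_pos': [0.2024, -0.5376, 0.2304], 'eef_rot': [0.1265, -0.1265, 0.6963, -0.6951], 'wrist_force': [-0.3778, -0.6741, 0.2645], 'torque': [0.0159, 0.0014, -0.0205], 'opening': 0.9968040711313446} 0.0187
top {'fx': 458.4259298668467, 'fy': 458.4259298668467, 'cx': 327.6501957714204, 'cy': 195.57253616338483, 'k1': 0.029660568531889423, 'origin': array([ 0.33733277, -0.00342612,  1.62483343]), 'rotation': array([ 0.0453434 , -0.70320561,  0.70864067, -0.03569665])}
side {'fx': 409.0932208865046, 'fy': 409.0932208865046, 'cx': 322.7534915612897, 'cy': 200.17248029924633, 'k1': -0.08686760220820958, 'origin': array([-0.26943429,  0.8274555 ,  0.88934727]), 'rotation': array([ 0.16555961, -0.34840617,  0.82072179, -0.42144856])}
{'fx': 286.29455088467785, 'fy': 286.29455088467785, 'cx': 319.0925913205074, 'cy': 203.19802945180365, 'k1': 0.015078925729027439, 'tool_from_camera': array([[-3.90460029e-04,  9.57151298e-01,  2.89588052e-01,
        -7.30900165e-02],
       [-5.84816506e-04, -2.89588243e-01,  9.57151142e-01,
        -1.42431353e-01],
       [ 9.99999753e-01,  2.04373390e-04,  6.72830512e-04,
        -4.74289657e-04],
       [ 0.00000000e+00,  0.00000000e+00,  0.00000000e+00,
         1.00000000e+00]])}
```

View pics/top0.png

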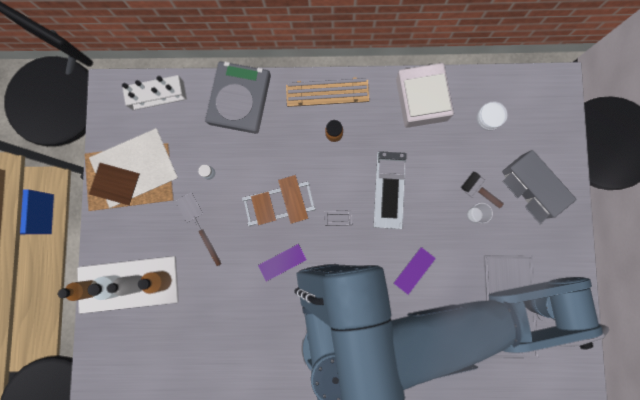

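View pics/side0.png

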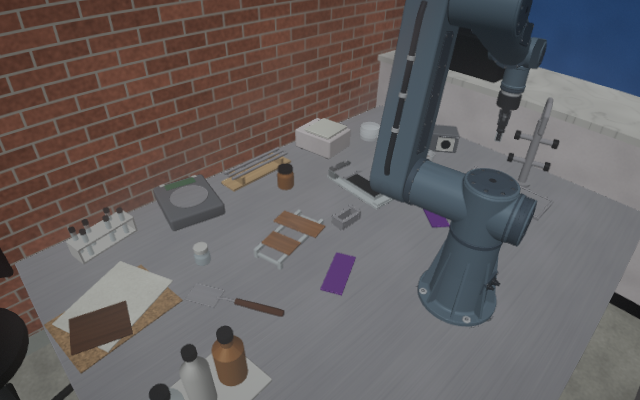

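Top picture: two brown plates lie on the rack at about (262,209) and (294,200), with purple look-alikes at (282,262) and (414,271). The right-hand brown plate looks longer, so I'll confirm that in an enlarged crop. The bed is at (390,190) with the stop end at its upper end (392,156).

```bash
cat > h.py <<'E'
from bench import ctrl
import numpy as np, cv2
from scipy.spatial.transform import Rotation as R
def rq(q): return R.from_quat([q[1],q[2],q[3],q[0]])
def cam(n,obs=None):
    i=ctrl.camera_info(n)
    K=np.array([[i['fx'],0,i['cx']],[0,i['fy'],i['cy']],[0,0,1.]]);d=np.array([i['k1'],0,0,0.])
    if n=='wrist':
        T=np.asarray(i['tool_from_camera']);Rt=rq(obs['eef_rot']).as_matrix()
        Rm=Rt@T[:3,:3];o=np.array(obs['eef_pos'])+Rt@T[:3,3]
    else: Rm=rq(i['rotation']).as_matrix();o=np.array(i['origin'])
    return K,d,Rm,o
def toplane(n,px,z,obs=None):
    K,d,Rm,o=cam(n,obs)
    u=cv2.undistortPoints(np.array(px,float).reshape(-1,1,2),K,d).reshape(-1,2)
    r=np.c_[u,np.ones(len(u))]@Rm.T
    return o+r*((z-o[2])/r[:,2])[:,None]
def proj(n,P,obs=None):
    K,d,Rm,o=cam(n,obs); 
    p,_=cv2.projectPoints((np.array(P,float).reshape(-1,3)-o)@Rm,np.zeros(3),np.zeros(3),K,d)
    return p.reshape(-1,2)
E
python3 - <<'E'
from h import *
im=ctrl.camera('top')
c=im[140:250,230:430]; cv2.imwrite('pics/crop0.png',cv2.resize(c,None,fx=4,fy=4,interpolation=cv2.INTER_CUBIC)[:,:,::-1])
for t,z in (('panel',.04),('short_panel',.04),('rack',.034),('bed',.03),('pad_top',.036)):
    for s in ctrl.silhouettes(t,'top')[:4]:
        m=s['mask'].astype(np.uint8)
        cs,_=cv2.findContours(m,cv2.RETR_EXTERNAL,cv2.CHAIN_APPROX_NONE)
        cc=max(cs,key=cv2.contourArea)
        P=toplane('top',cc.reshape(-1,2),z)[:,:2]
        r=cv2.minAreaRect((P*1000).astype(np.float32))
        print(t,round(s['score'],2),s['bbox'],r)
E
```

```text
panel 0.7 [259.3, 244.5, 310.5, 279.4] ((293.7223815917969, 175.93203735351562), (67.74641418457031, 159.18380737304688), 28.454397201538086)
panel 0.66 [397.3, 249.6, 432.0, 297.7] ((262.17718505859375, -275.54766845703125), (63.874122619628906, 153.77345275878906), 51.79355239868164)
panel 0.58 [279.1, 176.7, 307.0, 223.3] ((509.740478515625, 140.02391052246094), (160.43519592285156, 65.36290740966797), 15.286149024963379)
short_panel 0.64 [252.3, 190.4, 277.7, 224.0] ((479.4852600097656, 242.39361572265625), (106.32946014404297, 65.27647399902344), 15.310746192932129)
rack 0.75 [243.6, 179.0, 314.1, 225.7] ((470.79095458984375, 292.2934265136719), (103.94163513183594, 29.50029182434082), 13.59148120880127)
bed 0.92 [375.3, 152.9, 402.1, 227.9] ((541.1041259765625, -197.6167755126953), (103.5028305053711, 270.4774475097656), 84.83674621582031)
pad_top 0.75 [382.2, 179.0, 398.7, 220.0] ((511.00897216796875, -197.38067626953125), (56.20895767211914, 136.811279296875), 86.0029067993164)
pad_top 0.23 [179.5, 192.4, 221.1, 263.8] ((483.4053955078125, 501.3092346191406), (93.24028778076172, 63.02572250366211), 27.741716384887695)
```

View pics/crop0.png

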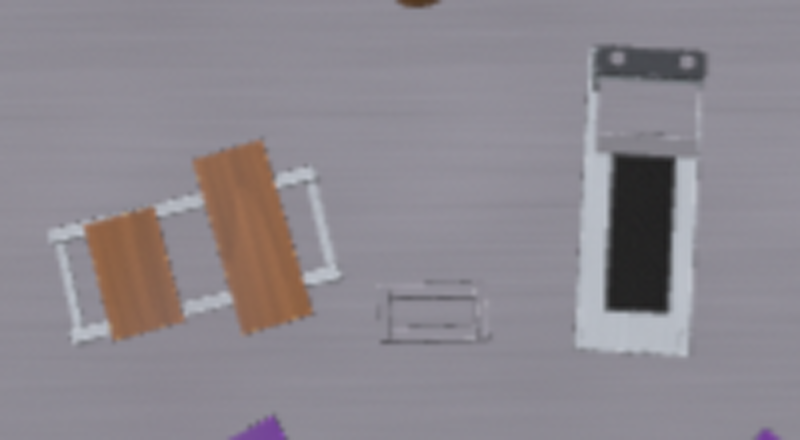

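The crop confirms it. The right-hand brown plate at top (294,200) measures 160 x 65 mm, so it is the long panel. The left-hand one measures 106 x 65 mm and is the short panel. The two purple plates lie on the bench and are the look-alikes, so I'll leave them alone.

```bash
python3 - <<'E'
from h import *
o=ctrl.get_obs(); M=rq(o['eef_rot']).as_matrix(); print(M.round(3))
print('tool x yaw',np.degrees(np.arctan2(M[1,0],M[0,0])), 'z yaw',np.degrees(np.arctan2(M[1,2],M[0,2])), o['time_s'])
E
```

```text
[[-0.936 -0.     0.352]
 [-0.352  0.    -0.936]
 [-0.    -1.    -0.   ]]
tool x yaw -159.38665091904173 z yaw -69.38664999176878 0.4
```

```bash
python3 -m pendant '[0.0175,0.0397,0,0,0,10.28,0.08, 0.0175,0.0397,0,0,0,10.28,0.08, 0.0175,0.0397,0,0,0,10.28,0.08, 0.0175,0.0397,0,0,0,10.28,0.08, 0.0175,0.0397,0,0,0,10.28,0.08, 0.0175,0.0397,0,0,0,10.28,0.08, 0.0175,0.0397,0,0,0,10.28,0.08, 0.0175,0.0397,0,0,0,10.28,0.08, 0.0175,0.0397,0,0,0,10.28,0.08, 0.0175,0.0397,0,0,0,10.28,0.08, 0.0175,0.0397,0,0,0,10.28,0.08, 0.0175,0.0397,0,0,0,10.28,0.08]'
python3 -m pendant '[0.0175,0.0397,-0.012,0,0,10.28,0.08, 0.0175,0.0397,-0.014,0,0,10.28,0.08, 0.0175,0.0397,-0.014,0,0,10.28,0.08, 0.0175,0.0397,-0.014,0,0,10.28,0.08, 0.0175,0.0397,-0.014,0,0,10.28,0.08, 0,0,0,0,0,0,0.08]'
python3 - <<'E'
from h import *
o=ctrl.get_obs(); im=ctrl.camera('wrist'); cv2.imwrite('pics/w1.png',im[:,:,::-1])
np.save('o1.npy',o,allow_pickle=True)
M=rq(o['eef_rot']).as_matrix(); print(M.round(3),o['eef_pos'],np.degrees(np.arctan2(M[1,0],M[0,0])),o['q'],o['opening'])
for t in('panel','short_panel'):
  for s in ctrl.silhouettes(t,'wrist')[:3]:
    cs,_=cv2.findContours(s['mask'].astype(np.uint8),cv2.RETR_EXTERNAL,cv2.CHAIN_APPROX_NONE)
    cc=max(cs,key=cv2.contourArea).reshape(-1,2)
    P=toplane('wrist',cc,.04,o)[:,:2]
    print(t,s['score'],s['bbox'],cv2.minAreaRect((P*1000).astype(np.float32)))
E
```

```text
time_s: 1.9
eef_pos: [0.413, -0.0605, 0.2316]
eef_rot: [-0.673, 0.673, -0.216, 0.217]
wrist_force: [0.9, 0.3, 0.2]
opening: 0.938
time_s: 2.65
eef_pos: [0.4996, 0.1389, 0.162]
eef_rot: [0.701, -0.7, -0.095, 0.097]
wrist_force: [-0.2, -1.2, 0.5]
opening: 0.936
[[ 0.963 -0.002 -0.269]
 [ 0.269  0.     0.963]
 [-0.002 -1.     0.001]] [0.49959125 0.13889383 0.16195064] 15.630488194490948 [ 4.17336798e-02  1.31814687e-01  1.81162129e+00  4.34492838e-04
  1.20036483e+00 -1.80202295e+00] 0.9356442883115504
panel 0.94 [339.5, 2.6, 512.6, 42.9] ((333.78070068359375, 182.1345672607422), (28.59634017944336, 137.40565490722656), 15.549210548400879)
panel 0.92 [280.6, 121.9, 355.2, 280.0] ((508.9259033203125, 143.1289520263672), (159.18946838378906, 64.25010681152344), 16.189468383789062)
short_panel 0.94 [392.5, 148.3, 471.9, 256.2] ((478.31878662109375, 245.25042724609375), (105.88697052001953, 65.3172607421875), 15.009038925170898)
```

View pics/w1.png

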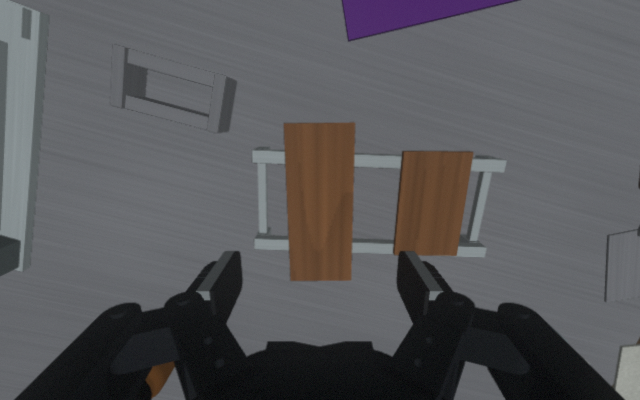

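The wrist view agrees with the top view. The long panel spans (281-355, 122-280), the short one is to its right, and there is clear space for both fingers. Next I'll descend and grip.

```bash
python3 -m pendant '[0,0,-0.03,0,0,0,0.08, 0,0,-0.03,0,0,0,0.08, 0,0,-0.03,0,0,0,0.08, 0,0,-0.025,0,0,0,0.08, 0,0,-0.02,0,0,0,0.08, 0,0,-0.01,0,0,0,0.08, 0,0,0,0,0,0,0.055, 0,0,0,0,0,0,0.055, 0,0,0,0,0,0,0.055, 0,0,0,0,0,0,0.055, 0,0,0,0,0,0,0.055]'
```

```text
time_s: 4.18
eef_pos: [0.5005, 0.1367, 0.019]
eef_rot: [-0.701, 0.701, 0.095, -0.094]
wrist_force: [-1.7, -1.2, 5.2]
opening: 0.725
```

```bash
python3 -m pendant '[0,0,0.02,0,0,0,0.055, 0,0,0.04,0,0,0,0.055, 0,0,0.04,0,0,0,0.055, -0.0035,-0.041,0,0,0,-2.5,0.055, -0.0035,-0.0413,0,0,0,-2.5,0.055, -0.0035,-0.0413,0,0,0,-2.5,0.055, -0.0035,-0.0413,0,0,0,-2.5,0.055, -0.0035,-0.0413,0,0,0,-2.5,0.055, -0.0035,-0.0413,0,0,0,-2.5,0.055, -0.0035,-0.0413,0,0,0,-2.5,0.055, -0.0035,-0.0413,0,0,0,-2.5,0.055, 0,0,0,0,0,0,0.055]'
cat > look.py <<'E'
from h import *
import sys
o=ctrl.get_obs(); im=ctrl.camera('wrist'); n=sys.argv[1]; cv2.imwrite(f'pics/{n}.png',im[:,:,::-1]); t=ctrl.camera('top'); cv2.imwrite(f'pics/{n}t.png',cv2.resize(t[120:270,300:500],None,fx=4,fy=4,interpolation=cv2.INTER_CUBIC)[:,:,::-1])
np.save(f'{n}.npy',o,allow_pickle=True)
np.save(f'{n}_im.npy',im); np.save(f'{n}_t.npy',t)
M=rq(o['eef_rot']).as_matrix(); print(M.round(3).tolist(),np.round(o['eef_pos'],4),'yaw',np.degrees(np.arctan2(M[1,0],M[0,0])),np.round(o['wrist_force'],1),o['opening'],o['time_s'])
E
python3 look.py a2
```

```text
time_s: 5.68
eef_pos: [0.4718, -0.1959, 0.1183]
eef_rot: [-0.706, 0.707, -0.03, 0.03]
wrist_force: [0.3, 0.9, -1.0]
opening: 0.731
[[0.996, 0.0, 0.084], [-0.084, -0.001, 0.996], [0.0, -1.0, -0.001]] [ 0.4718 -0.1959  0.1183] yaw -4.845403343727573 [ 0.3  0.9 -1. ] 0.7307219918126158 5.675
```

```bash
sleep 1; ls pics
```

```text
a2.png
a2t.png
crop0.png
side0.png
top0.png
w1.png
```

View pics/a2.png

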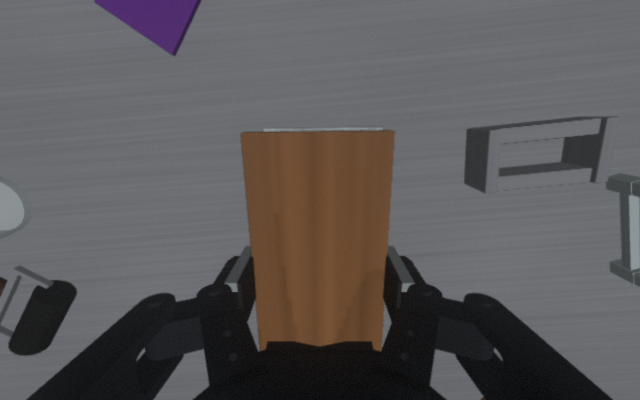

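View pics/a2t.png

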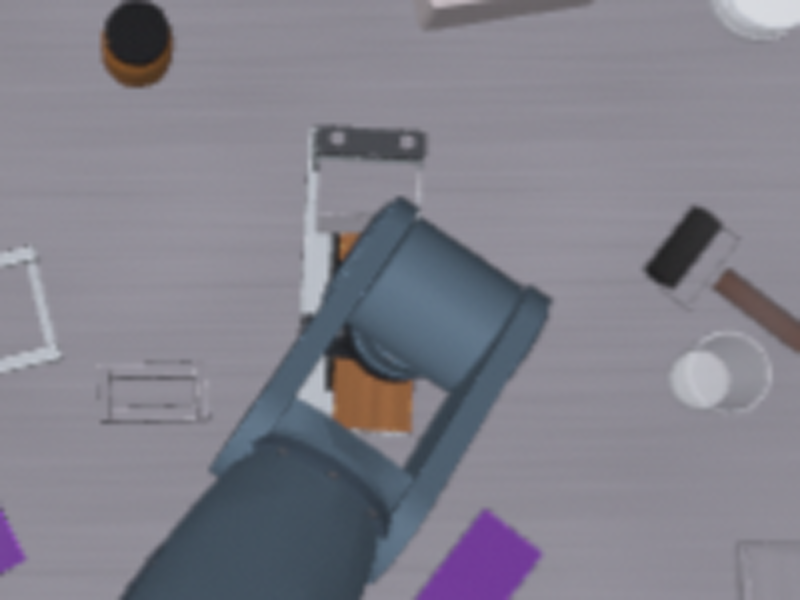

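The panel is held straight, at wrist (243-393, 130-350), but it hides the bed. I'll sidestep so the wrist camera can see the bed.

```bash
python3 -m pendant '[0,0.055,0,0,0,0,0.055, 0,0.055,0,0,0,0,0.055, 0,0.055,0,0,0,0,0.055, 0,0,0,0,0,0,0.055, 0,0,0,0,0,0,0.055]'; python3 look.py a3
```

```text
time_s: 6.4
eef_pos: [0.4719, -0.0276, 0.1183]
eef_rot: [-0.706, 0.707, -0.028, 0.028]
wrist_force: [0.1, 0.2, -0.4]
opening: 0.729
[[0.997, 0.0, 0.078], [-0.078, -0.0, 0.997], [0.0, -1.0, -0.0]] [ 0.4719 -0.0276  0.1183] yaw -4.4754951056993315 [ 0.1  0.2 -0.4] 0.7290911023421113 6.4
```

```bash
python3 - <<'E'
from h import *
im=np.load('a3_im.npy'); cv2.imwrite('pics/a3c.png',cv2.resize(im[:, :260],None,fx=2,fy=2,interpolation=cv2.INTER_CUBIC)[:600,:,::-1])
cv2.imwrite('pics/a3d.png',cv2.resize(im[200:, :260],None,fx=2.5,fy=2.5,interpolation=cv2.INTER_CUBIC)[:,:,::-1])
E
```

```text
(no output)
```

View pics/a3c.png

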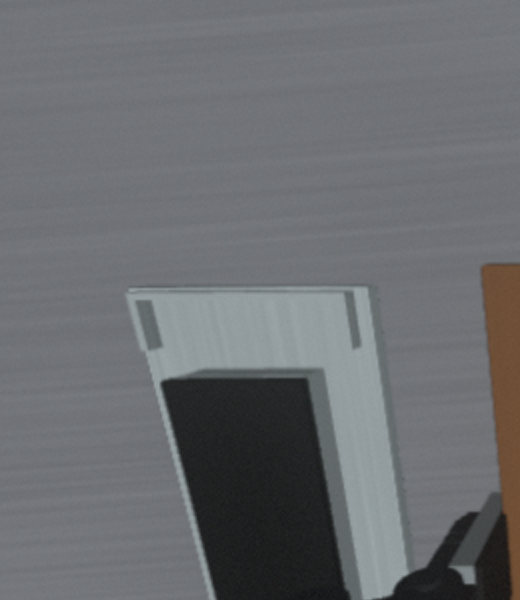

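View pics/a3d.png

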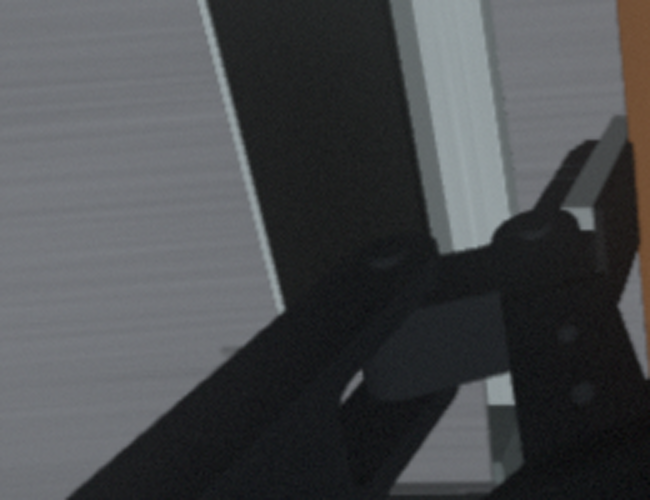

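```bash
python3 - <<'E'
from h import *
o=np.load('a3.npy',allow_pickle=True).item(); im=np.load('a3_im.npy').astype(float)
g=cv2.GaussianBlur(im.mean(2),(3,3),0)
def edge(line,lo,hi,sgn):
    d=np.gradient(line)*sgn; s=d[lo:hi]; i=int(s.argmax())+lo
    if 0<i<len(d)-1:
        den=d[i-1]-2*d[i]+d[i+1]; return i+.5*(d[i-1]-d[i+1])/den if den else i
    return i
L=[];Rr=[];N=[]
for r in range(200,285):
    xl=81+(r-190)*26/105; xr=154+(r-190)*18/107
    L.append((edge(g[r],int(xl)-3,int(xl)+5,-1),r)); Rr.append((edge(g[r],int(xr)-4,int(xr)+5,1),r))
for c in range(88,150): N.append((c,edge(g[:,c],184,196,-1)))
def fit(px,z):
    P=toplane('wrist',px,z,o)[:,:2]
    vx,vy,x,y=cv2.fitLine((P*1000).astype(np.float32),cv2.DIST_HUBER,0,.01,.01).ravel()
    return np.array([x,y]),np.array([vx,vy])
fl,fr,fn=fit(L,.036),fit(Rr,.036),fit(N,.036)
for n,f in(('L',fl),('R',fr),('N',fn)): print(n,f, np.degrees(np.arctan2(f[1][1],f[1][0])))
a=np.mean([np.arctan(f[1][1]/f[1][0]) for f in (fl,fr)]); u=np.array([np.cos(a),np.sin(a)]); v=np.array([-u[1],u[0]])
cl,cr,cn=fl[0]@v,fr[0]@v,fn[0]@u
print('pad width',cl-cr,'yaw',np.degrees(a)); org=u*(cn+95)+v*(cl+cr)/2; print('bed origin',org)
# top camera check
t=np.load('a3_t.npy')
# panel in wrist from silhouettes
for s in ctrl.silhouettes('panel','wrist')[:3]:
    print(s['score'],s['bbox'])
    m=s['mask']; ys=np.where(m.any(1))[0]
    if s['bbox'][2]-s['bbox'][0]<100 or s['bbox'][0]>450:continue
    Lp=[(np.where(m[r])[0][0]-.5,r) for r in range(140,240)]; Rp=[(np.where(m[r])[0][-1]+.5,r) for r in range(140,240)]
    # per-pixel refine
    Lp=[(edge(g[r],int(x)-3,int(x)+5,-1 if g[r,int(x)+3]<g[r,int(x)-3] else 1),r) for x,r in Lp]
    Rp=[(edge(g[r],int(x)-3,int(x)+5,1 if g[r,int(x)+3]>g[r,int(x)-3] else -1),r) for x,r in Rp]
    c0=int(Lp[0][0])+8;c1=int(Rp[0][0])-8
    Np=[(c,edge(g[:,c],ys[0]-4,ys[0]+5,-1 if g[ys[0]+4,c]<g[ys[0]-4,c] else 1)) for c in range(c0,c1)]
    zt=o['eef_pos'][2]+.040-.019
    A,B,C=fit(Lp,zt),fit(Rp,zt),fit(Np,zt)
    for n,f in(('L',A),('R',B),('N',C)): print(n,f, np.degrees(np.arctan2(f[1][1],f[1][0])))
    a=np.mean([np.arctan(f[1][1]/f[1][0]) for f in (A,B)]);u=np.array([np.cos(a),np.sin(a)]); v=np.array([-u[1],u[0]])
    print('panel width',A[0]@v-B[0]@v,'yaw',np.degrees(a),'centre',u*(C[0]@u+80)+v*(A[0]@v+B[0]@v)/2)
E
```

```text
L (array([ 485.33932, -220.93953], dtype=float32), array([ 0.9975012 , -0.07064983], dtype=float32)) -4.051312
R (array([ 486.12564, -162.22736], dtype=float32), array([ 0.9973753 , -0.07240536], dtype=float32)) -4.152155
N (array([ 438.7058 , -182.74783], dtype=float32), array([0.17033109, 0.9853869 ], dtype=float32)) 80.192924
pad width -58.618027 yaw -4.101733
bed origin [ 533.0727  -194.97827]
0.72 [479.4, 1.2, 572.8, 48.5]
0.6 [419.6, 145.1, 622.6, 304.1]Traceback (most recent call last):
  File "<stdin>", line 30, in <module>
IndexError: index 0 is out of bounds for axis 0 with size 0
```

```bash
python3 -m pendant '[0,-0.055,0,0,0,0.4,0.055, 0,-0.056,0,0,0,0,0.055, 0,-0.056,0,0,0,0,0.055, 0,0,-0.03,0,0,0,0.055, 0,0,-0.03,0,0,0,0.055, 0,0,-0.028,0,0,0,0.055, 0,0,0,0,0,0,0.055]'; python3 look.py a4; python3 - <<'E'
from h import *
t=ctrl.camera('side'); cv2.imwrite('pics/a4s.png',cv2.resize(t[120:240,300:460],None,fx=5,fy=5,interpolation=cv2.INTER_CUBIC)[:,:,::-1])
E
```

```text
time_s: 7.42
eef_pos: [0.4707, -0.196, 0.0287]
eef_rot: [0.707, -0.706, 0.028, -0.026]
wrist_force: [0.5, -0.7, -1.0]
opening: 0.721
[[0.997, -0.002, 0.076], [-0.076, 0.002, 0.997], [-0.002, -1.0, 0.002]] [ 0.4707 -0.196   0.0287] yaw -4.362232170472422 [ 0.5 -0.7 -1. ] 0.7214249054966957 7.425
```

View pics/a4.png

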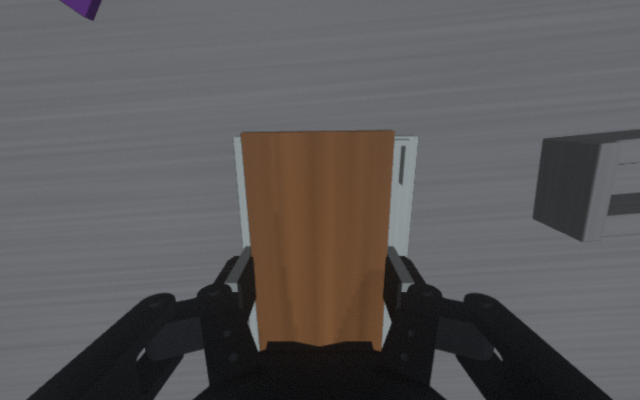

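View pics/a4t.png

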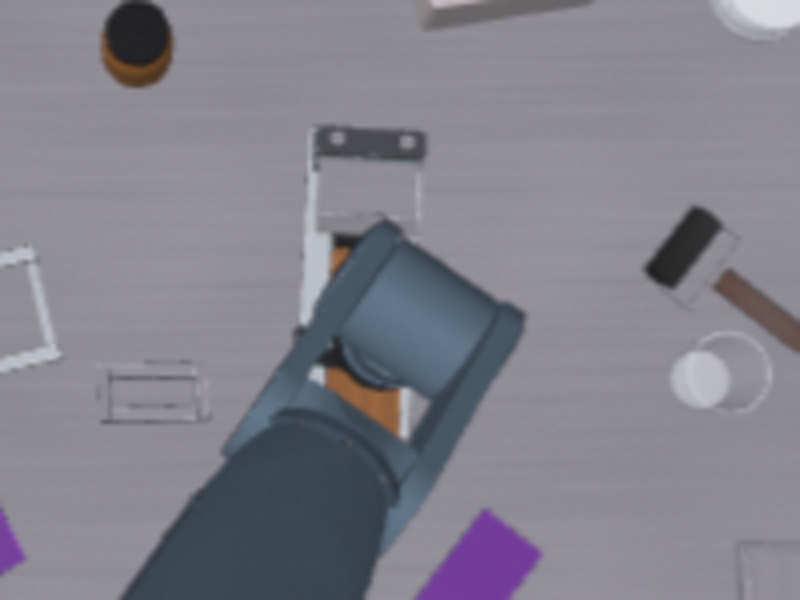

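View pics/a4s.png

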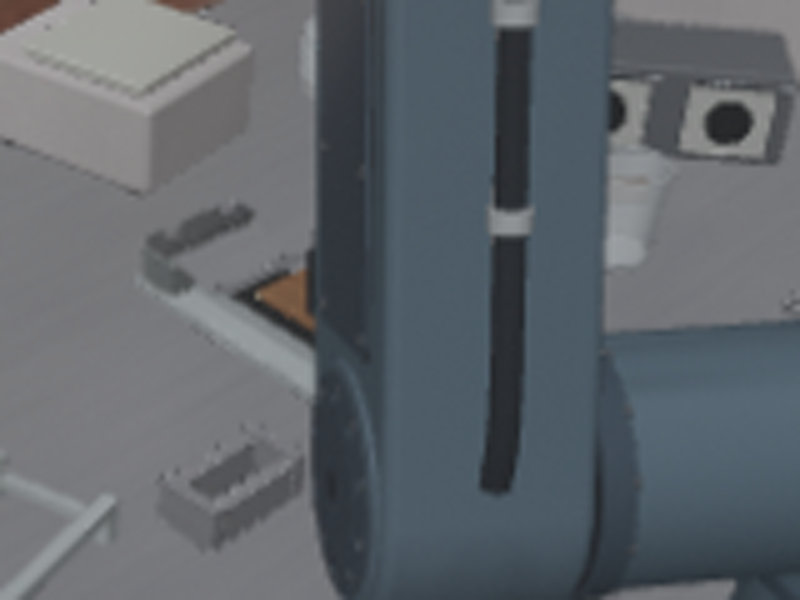

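The panel is over the facing, but in the wrist view the base's margins, 235-242 on the left and 393-417 on the right, look unequal. I'll measure the offset before going lower.

```bash
python3 - <<'E'
from h import *
im=np.load('a4_im.npy'); cv2.imwrite('pics/a4c.png',cv2.resize(im[120:260,220:430],None,fx=3.8,fy=3.8,interpolation=cv2.INTER_CUBIC)[:,:,::-1])
for r in (160,200,230): print(r, im[r,228:258].mean(1).astype(int).tolist(), im[r,380:425].mean(1).astype(int).tolist())
E
```

```text
160 [106, 107, 105, 107, 106, 106, 105, 121, 139, 143, 143, 141, 144, 143, 117, 85, 76, 77, 74, 73, 72, 75, 74, 76, 76, 76, 74, 76, 75, 76] [74, 74, 75, 75, 75, 73, 75, 76, 75, 75, 76, 77, 92, 122, 141, 143, 144, 145, 143, 133, 99, 71, 69, 77, 108, 140, 143, 143, 142, 143, 145, 145, 145, 144, 144, 134, 112, 107, 107, 108, 109, 107, 109, 109, 108]
200 [105, 106, 106, 105, 108, 106, 109, 106, 107, 107, 119, 136, 147, 145, 144, 146, 146, 140, 113, 76, 74, 75, 75, 75, 76, 76, 76, 75, 76, 75] [76, 75, 77, 77, 77, 78, 77, 78, 78, 85, 113, 141, 145, 144, 143, 144, 145, 145, 150, 146, 146, 146, 145, 146, 144, 146, 147, 146, 144, 142, 142, 138, 120, 109, 107, 109, 108, 110, 108, 108, 108, 108, 108, 109, 110]
230 [107, 107, 105, 107, 107, 108, 105, 108, 107, 106, 105, 106, 103, 116, 139, 148, 145, 146, 147, 146, 125, 88, 75, 77, 76, 75, 76, 75, 75, 77] [78, 79, 77, 77, 77, 79, 80, 86, 111, 138, 146, 143, 143, 141, 143, 146, 147, 145, 144, 144, 143, 144, 145, 145, 144, 145, 142, 143, 140, 128, 112, 110, 110, 109, 111, 111, 110, 110, 111, 111, 109, 110, 110, 110, 109]
```

View pics/a4c.png

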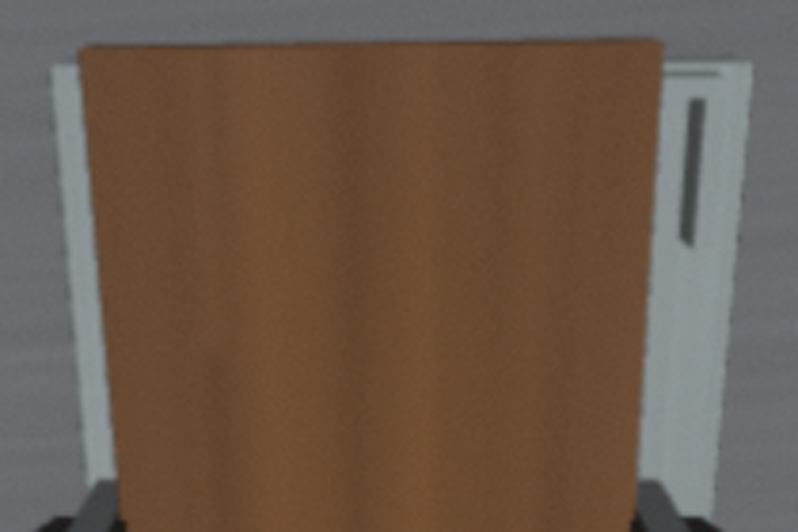

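```bash
python3 - <<'E'
from h import *
o=np.load('a4.npy',allow_pickle=True).item(); M=rq(o['eef_rot']).as_matrix(); p=np.array(o['eef_pos'])
for r,(bl,br,pl,pr) in {200:(238.5,411.8,246.2,390.0),230:(241.3,409.2,248.5,388.1)}.items():
    B=(toplane('wrist',[(bl,r),(br,r)],.014,o)-p)@M; 
    for z in(.047,.0497,.052):
        P=(toplane('wrist',[(pl,r),(pr,r)],z,o)-p)@M; print(r,z,'panel z',P[:,2].round(4),'x',P[0,0].round(4),'w',np.ptp(P[:,2]).round(4))
    print('base',B[:,2].round(4),'x',B[0,0].round(4),'w',np.ptp(B[:,2]).round(4),'mid',B[:,2].mean().round(4))
E
```

```text
200 0.047 panel z [-0.0329  0.0321] x -0.0387 w 0.065
200 0.0497 panel z [-0.0322  0.0314] x -0.0395 w 0.0636
200 0.052 panel z [-0.0316  0.0308] x -0.0402 w 0.0624
base [-0.046  0.053] x -0.0291 w 0.099 mid 0.0035
230 0.047 panel z [-0.0329  0.0322] x -0.0242 w 0.0651
230 0.0497 panel z [-0.0322  0.0315] x -0.0253 w 0.0637
230 0.052 panel z [-0.0316  0.0309] x -0.0262 w 0.0625
base [-0.0459  0.0532] x -0.0107 w 0.0991 mid 0.0037
```

The panel sits about 4 mm too far toward -y relative to the bed. Wrist geometry gives 4.0 mm, and the top-view margins of 30/11 px against an expected 26/16 agree. I'll correct that and settle.

```bash
python3 -m pendant '[0,0.003,0,0,0,0.2,0.055, 0,0,0,0,0,0,0.055, 0,0,0,0,0,0,0.055]'; python3 look.py a5; python3 - <<'E'
from h import *
o=np.load('a5.npy',allow_pickle=True).item(); M=rq(o['eef_rot']).as_matrix(); p=np.array(o['eef_pos']); im=np.load('a5_im.npy').mean(2)
for r in (170,185,200,215,230):
    g=im[r]; th=lambda a,b,lo,up: next(i+ (up-g[i])/(g[i+1]-g[i]) for i in a if (g[i]-up)*(g[i+1]-up)<=0)
    bl=th(range(225,250),0,0,125); pl=th(range(int(bl)+3,260),0,0,110); pr=th(range(375,405),0,0,110); br=th(range(424,int(pr),-1),0,0,125)
    B=(toplane('wrist',[(bl,r),(br,r)],.014,o)-p)@M; P=(toplane('wrist',[(pl,r),(pr,r)],.0497,o)-p)@M
    print(r,'base mid %.4f at x %.4f w %.4f ; panel mid %.4f at x %.4f w %.4f'%(B[:,2].mean(),B[0,0],np.ptp(B[:,2]),P[:,2].mean(),P[0,0],np.ptp(P[:,2])))
E
```

```text
time_s: 7.95
eef_pos: [0.4721, -0.1923, 0.0306]
eef_rot: [-0.707, 0.707, -0.025, 0.025]
wrist_force: [0.5, 0.0, -1.6]
opening: 0.725
[[0.998, 0.0, 0.07], [-0.07, -0.0, 0.998], [0.0, -1.0, -0.0]] [ 0.4721 -0.1923  0.0306] yaw -4.006478102039932 [ 0.5  0.  -1.6] 0.7251012608728599 7.95
170 base mid 0.0001 at x -0.0460 w 0.0990 ; panel mid 0.0001 at x -0.0526 w 0.0668
185 base mid 0.0002 at x -0.0374 w 0.0990 ; panel mid -0.0006 at x -0.0459 w 0.0645
200 base mid 0.0000 at x -0.0285 w 0.0992 ; panel mid -0.0004 at x -0.0390 w 0.0644
215 base mid -0.0000 at x -0.0194 w 0.0990 ; panel mid -0.0004 at x -0.0319 w 0.0645
230 base mid 0.0001 at x -0.0099 w 0.0991 ; panel mid -0.0004 at x -0.0245 w 0.0645
```

Centred to within 0.5 mm and parallel to the bed. Now I'll lower gently onto the facing.

```bash
python3 -m pendant '[0,0,-0.004,0,0,0,0.055, 0,0,-0.003,0,0,0,0.055, 0,0,-0.001,0,0,0,0.055, 0,0,0,0,0,0,0.055]';python3 -m pendant '[0,0,-0.001,0,0,0,0.055, 0,0,0,0,0,0,0.055]';python3 -m pendant '[0,0,-0.0007,0,0,0,0.055, 0,0,0,0,0,0,0.055]'
```

```text
time_s: 8.55
eef_pos: [0.4719, -0.1923, 0.0221]
eef_rot: [0.707, -0.707, 0.025, -0.025]
wrist_force: [-0.3, -0.4, -1.1]
opening: 0.726
time_s: 8.8
eef_pos: [0.4719, -0.1924, 0.0213]
eef_rot: [0.707, -0.707, 0.025, -0.025]
wrist_force: [0.2, 0.3, -1.7]
opening: 0.727
time_s: 9.05
eef_pos: [0.4721, -0.1925, 0.0208]
eef_rot: [-0.707, 0.707, -0.025, 0.025]
wrist_force: [-0.4, 0.1, 0.7]
opening: 0.727
```

```bash
python3 -m pendant '[0,0,-0.0005,0,0,0,0.055, 0,0,0,0,0,0,0.055]';python3 look.py a6
```

```text
time_s: 9.3
eef_pos: [0.4721, -0.1925, 0.0204]
eef_rot: [-0.707, 0.707, -0.025, 0.025]
wrist_force: [-1.8, 1.4, 5.2]
opening: 0.727
[[0.998, 0.0, 0.07], [-0.07, -0.0, 0.998], [0.0, -1.0, -0.0]] [ 0.4721 -0.1925  0.0204] yaw -4.019842429839931 [-1.8  1.4  5.2] 0.7267163244238832 9.3
```

View pics/a6t.png

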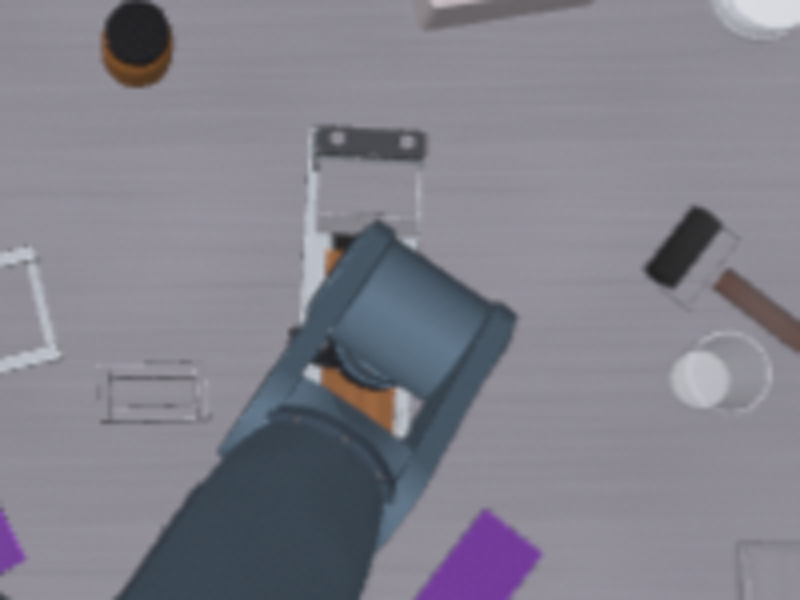

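In contact at about 5 N, with a dark gap of roughly 15 mm between the panel's end (340,250) and the lip at about row 232. Sliding toward the stop.

```bash
python3 -m pendant '[0.005,-0.00035,0,0,0,0,0.055, 0.005,-0.00035,0,0,0,0,0.055, 0.005,-0.00035,0,0,0,0,0.055, 0.004,-0.00028,0,0,0,0,0.055, 0.004,-0.00028,0,0,0,0,0.055]'; python3 -m pendant '[0.004,-0.00028,0,0,0,0,0.055, 0.004,-0.00028,0,0,0,0,0.055, 0.004,-0.00028,0,0,0,0,0.055]';  python3 -m pendant '[0.004,-0.00028,0,0,0,0,0.055, 0.004,-0.00028,0,0,0,0,0.055]'; python3 look.py a7
```

```text
time_s: 10.02
eef_pos: [0.4947, -0.1941, 0.0202]
eef_rot: [-0.707, 0.707, -0.025, 0.024]
wrist_force: [-4.3, -0.0, 6.7]
opening: 0.727
time_s: 10.4
eef_pos: [0.5055, -0.1946, 0.0199]
eef_rot: [0.707, -0.706, 0.026, -0.024]
wrist_force: [-6.5, 0.9, 7.6]
opening: 0.726
time_s: 10.65
eef_pos: [0.5138, -0.1953, 0.02]
eef_rot: [0.707, -0.707, 0.026, -0.024]
wrist_force: [-7.1, -0.0, 7.4]
opening: 0.729
[[0.998, -0.003, 0.07], [-0.07, 0.001, 0.998], [-0.003, -1.0, 0.0]] [ 0.5138 -0.1953  0.02  ] yaw -4.008299609698319 [-7.1 -0.   7.4] 0.7286451891816114 10.65
```

View pics/a7t.png

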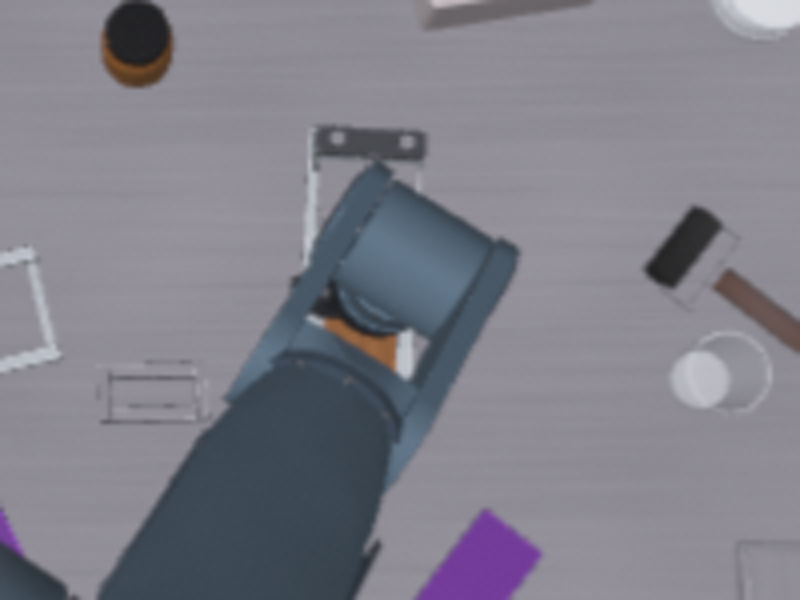

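View pics/a7.png

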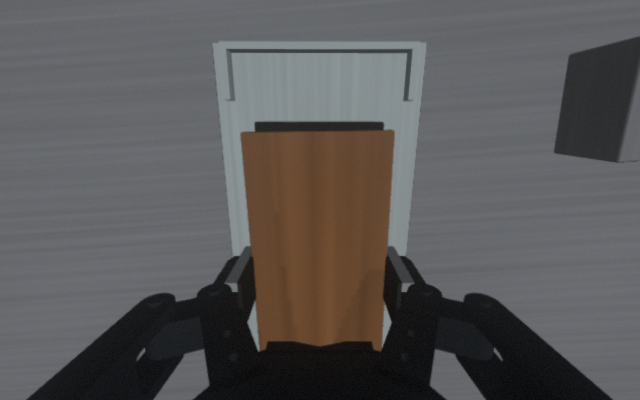

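```bash
python3 - <<'E'
from h import *
o=np.load('a7.npy',allow_pickle=True).item(); M=rq(o['eef_rot']).as_matrix(); p=np.array(o['eef_pos']); im=np.load('a7_im.npy').mean(2)
print(im[112:140,320].astype(int).tolist())
print(im[35:60,320].astype(int).tolist())
a=((toplane('wrist',[(320,131)],.042,o)-p)@M)[0,0]
for z,r in((.036,122.5),(.022,42),(.014,42)): print(z,((toplane('wrist',[(320,r)],z,o)-p)@M)[0,0]-a, a)
E
```

```text
[138, 139, 141, 140, 138, 139, 139, 139, 131, 101, 51, 38, 38, 37, 37, 39, 36, 38, 42, 58, 73, 74, 73, 75, 73, 75, 74, 74]
[103, 106, 105, 105, 105, 108, 124, 137, 140, 140, 140, 140, 139, 135, 89, 65, 63, 74, 130, 139, 140, 140, 139, 140, 139]
0.036 -0.003208431631986433 -0.06917697421118509
0.022 -0.0366431716768813 -0.06917697421118509
0.014 -0.038391478211134825 -0.06917697421118509
```

The rear edge is at about bed x = -91.5 mm, so about 31 mm remain. The force of about 7 N along the slide is in the expected wedging range. Continuing.

```bash
python3 -m pendant '[0.005,-0.00035,0,0,0,0,0.055, 0.005,-0.00035,0,0,0,0,0.055, 0.005,-0.00035,0,0,0,0,0.055]'; python3 -m pendant '[0.005,-0.00035,0,0,0,0,0.055, 0.004,-0.00028,0,0,0,0,0.055, 0.002,-0.00014,0,0,0,0,0.055]';  python3 -m pendant '[0.0015,-0.0001,0,0,0,0,0.055, 0,0,0,0,0,0,0.055]'
```

```text
time_s: 11.12
eef_pos: [0.5288, -0.1963, 0.02]
eef_rot: [0.707, -0.707, 0.026, -0.024]
wrist_force: [-7.7, 0.5, 8.0]
opening: 0.727
time_s: 11.5
eef_pos: [0.5399, -0.1972, 0.02]
eef_rot: [0.707, -0.707, 0.026, -0.024]
wrist_force: [-7.2, 0.2, 7.8]
opening: 0.73
time_s: 11.75
eef_pos: [0.5415, -0.1973, 0.02]
eef_rot: [0.707, -0.707, 0.026, -0.024]
wrist_force: [-5.8, 0.9, 6.7]
opening: 0.724
```

```bash
python3 -m pendant '[0.0015,-0.0001,0,0,0,0,0.055, 0,0,0,0,0,0,0.055]';python3 -m pendant '[0.0015,-0.0001,0,0,0,0,0.055, 0,0,0,0,0,0,0.055]'; python3 look.py a8
```

```text
time_s: 12.0
eef_pos: [0.5429, -0.1974, 0.02]
eef_rot: [0.707, -0.707, 0.026, -0.024]
wrist_force: [-6.0, -0.3, 8.0]
opening: 0.731
time_s: 12.25
eef_pos: [0.5444, -0.1974, 0.02]
eef_rot: [0.707, -0.707, 0.026, -0.024]
wrist_force: [-6.4, -0.4, 7.5]
opening: 0.731
[[0.998, -0.002, 0.07], [-0.07, 0.0, 0.998], [-0.002, -1.0, 0.0]] [ 0.5444 -0.1974  0.02  ] yaw -4.012707100008275 [-6.4 -0.4  7.5] 0.7309080996240835 12.25
```

View pics/a8.png

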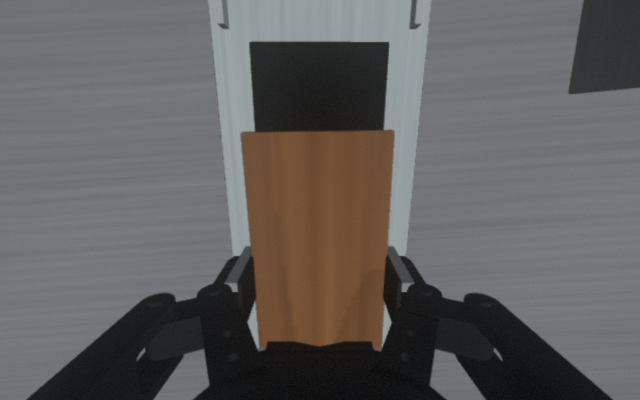

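```bash
python3 - <<'E'
from h import *
o=np.load('a8.npy',allow_pickle=True).item(); M=rq(o['eef_rot']).as_matrix(); p=np.array(o['eef_pos']); im=np.load('a8_im.npy').mean(2)
a=((toplane('wrist',[(320,131)],.042,o)-p)@M)[0,0]
for z,r in((.036,42),(.032,42)): print(z,((toplane('wrist',[(320,r)],z,o)-p)@M)[0,0]-a, a)
E
python3 -m pendant '[0.001,-0.00007,0,0,0,0,0.055, 0,0,0,0,0,0,0.055]';python3 -m pendant '[0.001,-0.00007,0,0,0,0,0.055, 0,0,0,0,0,0,0.055]'
```

```text
0.036 -0.03357827473799531 -0.06917748271626545
0.032 -0.03445237305038838 -0.06917748271626545
time_s: 12.6
eef_pos: [0.5447, -0.1975, 0.0199]
eef_rot: [0.707, -0.706, 0.026, -0.023]
wrist_force: [-8.6, 0.1, 8.8]
opening: 0.729
time_s: 12.85
eef_pos: [0.5448, -0.1974, 0.0198]
eef_rot: [0.707, -0.706, 0.027, -0.023]
wrist_force: [-13.1, 0.6, 11.2]
opening: 0.728
```

The arm stalls at x = 0.5448 while the force rises to 13 N, so the panel is on the stop. Its rear edge is at about bed x = -60 to -61 by the wrist camera, as expected for home. Now I'll press down firmly.

```bash
python3 -m pendant '[0,0,-0.0006,0,0,0,0.055, 0,0,-0.0004,0,0,0,0.055, 0,0,0,0,0,0,0.055]'; python3 look.py a9; python3 - <<'E'
from h import *
t=ctrl.camera('side'); cv2.imwrite('pics/a9s.png',cv2.resize(t[120:240,300:460],None,fx=5,fy=5,interpolation=cv2.INTER_CUBIC)[:,:,::-1])
o=np.load('a9.npy',allow_pickle=True).item(); M=rq(o['eef_rot']).as_matrix(); p=np.array(o['eef_pos']); im=np.load('a9_im.npy').mean(2)
print(im[33:50,320].astype(int).tolist(), im[122:140,320].astype(int).tolist())
for r in (60,80,100,150,180,210,235):
    g=im[r]; print(r,[(round(i+.5,1),int(g[i+1]-g[i-1])) for i in range(205,430) if abs(g[i+1]-g[i-1])>25 and abs(g[i+1]-g[i-1])>=max(abs(g[i+2]-g[i]),abs(g[i]-g[i-2]))])
E
```

```text
time_s: 13.22
eef_pos: [0.5448, -0.1974, 0.0193]
eef_rot: [0.707, -0.706, 0.027, -0.023]
wrist_force: [-14.3, 1.2, 15.7]
opening: 0.726
[[0.998, -0.006, 0.07], [-0.07, 0.001, 0.998], [-0.006, -1.0, 0.001]] [ 0.5448 -0.1974  0.0193] yaw -4.001441456344033 [-14.3   1.2  15.7] 0.7260729561635749 13.225
[152, 152, 152, 153, 152, 153, 147, 111, 53, 40, 42, 40, 40, 36, 39, 38, 36] [30, 28, 28, 25, 27, 30, 29, 29, 38, 60, 72, 77, 77, 78, 77, 77, 77, 80]
60 [(213.5, 35), (250.5, -99), (388.5, 87), (425.5, -34)]
80 [(215.5, 37), (251.5, -92), (386.5, 99), (422.5, -39)]
100 [(217.5, 35), (253.5, -85), (385.5, 99), (420.5, -40)]
150 [(222.5, 40), (242.5, -56), (393.5, 62), (415.5, -27)]
180 [(225.5, 34), (244.5, -64), (391.5, 59), (413.5, -31)]
210 [(228.5, 32), (247.5, -68), (390.5, 47), (410.5, -33)]
235 [(230.5, 36), (249.5, -68), (388.5, 54), (407.5, -35)]
```

View pics/a9.png

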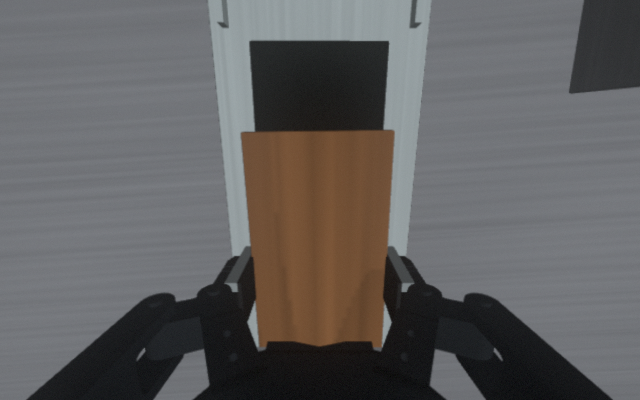

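View pics/a9s.png

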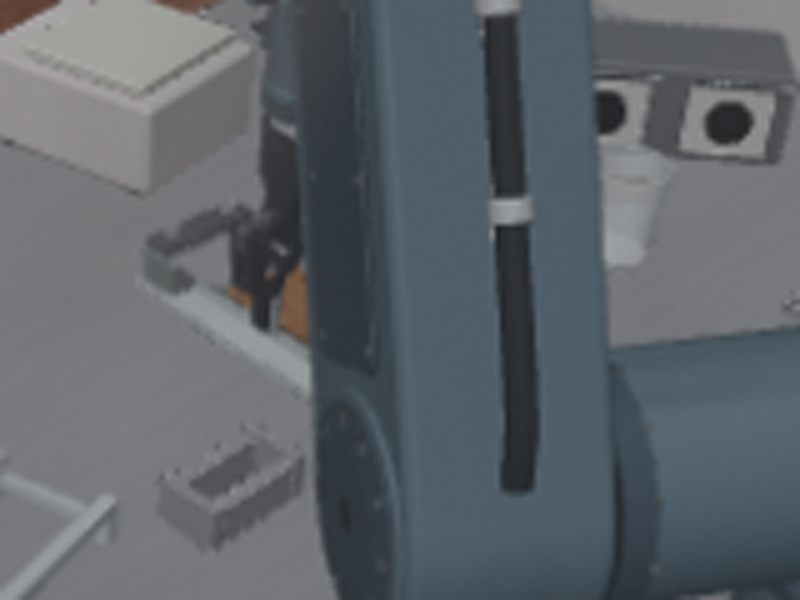

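View pics/a9t.png

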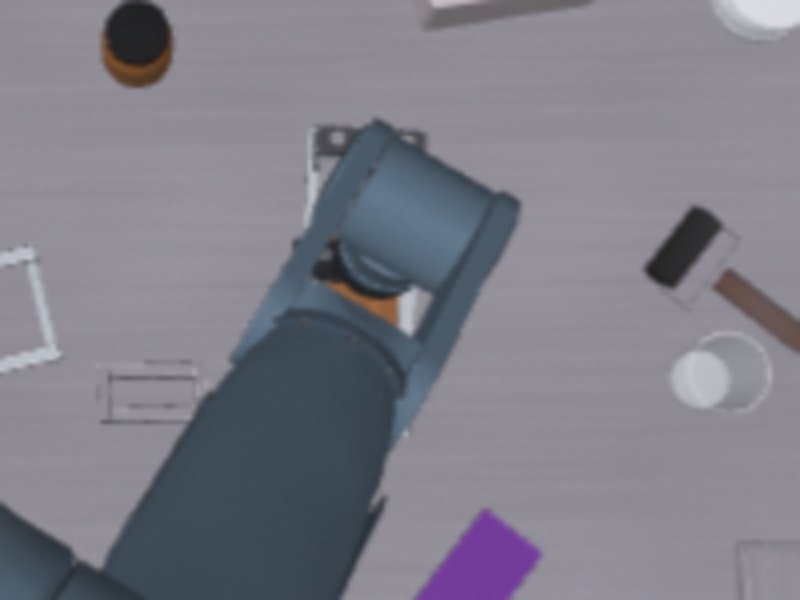

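```bash
python3 -m pendant '[0,0,-0.0004,0,-0.35,0,0.055, 0,0,-0.0003,0,0,0,0.055, 0,0,0,0,0,0,0.055, 0,0,0,0,0,0,0.055]'; python3 look.py b1
```

```text
time_s: 13.88
eef_pos: [0.5449, -0.1974, 0.019]
eef_rot: [0.707, -0.706, 0.025, -0.025]
wrist_force: [-14.3, 2.6, 19.0]
opening: 0.727
[[0.998, 0.0, 0.07], [-0.07, 0.001, 0.998], [0.0, -1.0, 0.001]] [ 0.5449 -0.1974  0.019 ] yaw -4.0003064916970565 [-14.3   2.6  19. ] 0.7271510340345495 13.875
```

View pics/b1.png

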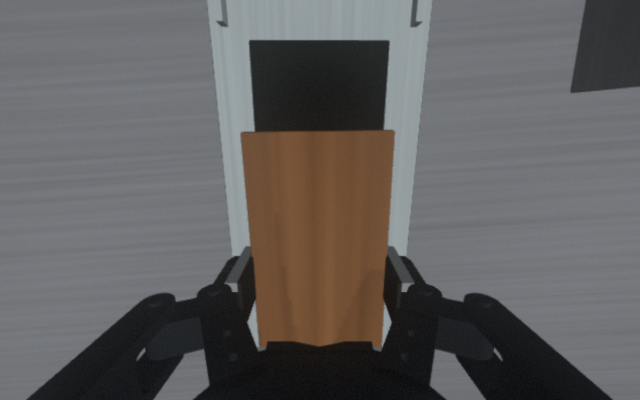

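The panel is level, pressing down with 19 N and against the stop with 14 N. It is centred, with the panel's rear edge straight at row 131 and the facing showing evenly behind it. Handing in.

```bash
python3 -c "
from bench import ctrl
print(ctrl.hand_in()); o=ctrl.get_obs(); print(o['time_s'],o['eef_pos'],o['wrist_force'])"
```

```text
the job is handed in; nothing more can be done
None
the job is handed in; nothing more can be done
```

The long panel is home under the leaf, against the stop, and I handed the job in at about 13.9 s with the fingers still gripping it and pressing it down. I took it from the rack by its long edges, laid it on the facing 15 mm short of the lip, and slid it in along the bed. The push was about 6–8 N, so it went in under the lip on its own.

**Last checks:**
- **Home:** the arm stalled on the stop with the panel's rear edge at about bed x = −61 mm (home is −60), and it is pushed against the stop with about 14 N.
- **Centring and squareness:** the panel is centred within about 0.5 mm and sits at −4.0° in the world, against about −4.1° measured for the bed.
- **Flatness and hold:** the tool is level, pressing down with about 19 N.

**Disagreements and limits:**
- The top and wrist cameras disagreed by about 3 mm on absolute y. I first lined the panel up 4 mm off-centre, and fixed that from the panel and bed seen together in one picture, before it touched the bed.
- While pressing, the tool had tipped 0.35° nose-down, and I levelled it before handing in.
- The leaf angle was never measured, because the arm hid the leaf at the end. That the panel is under it follows from how far it slid and the forces.
- I did not take a final picture of the rack and every other item. Those still in view in the later pictures had not moved.

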